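Dial open the glaze-oxide strongbox

ROBOT

A 6-joint arm with a two-finger parallel gripper is mounted at the origin on the work surface. World frame = base frame: x ahead of the robot, y to its left, z up, the work surface at z = 0. Lengths are in m, angles in degrees, forces in N, time in s.
With the tool pointing down it reaches from about 0.4 to 0.925 m from the base axis. Payload 3.4 kg.
Tool frame: the origin (TCP) lies midway between the tips of the shut fingers; the grasp point (between the pads) lies 19 mm behind it; z points along the fingers, y is the line along which they close (so a half turn about z gives the same grasp; the last joint's range is limited). The gripper opens to 85 mm and grips with 20 to 120 N. Pads are 22 mm wide; open, the fingers measure 114 mm over their backs; the gripper's body (76 mm by 85 mm) begins 54 mm behind the grasp point. The pads swing forward as they close: fully open they stand 13 mm farther back than shut.
Start: joints at [-68.955, 17.578, 86.31, -0, 76.112, -4.211], TCP at [0.245, -0.52, 0.231] pointing down, gripper open.
Joint ranges: [-179.03, 179.03], [-60, 130.46], [8.19, 133.38], [-81.62, 261.62], [5.75, 156.47], [-153.77, 153.77]. Speed limits (degrees/s): [147.25, 147.25, 180, 180, 180, 180].

INTERFACE

Orientations are given as a 3x3 rotation matrix whose columns are the frame's x, y, z axes.
In Python, from workcell import r gives the robot as it stands. The module is installed in compiled form; this text tells all that it offers.
- The arm moves only by the tool carry_out, never from a script. Its argument "motion" is text: rows parted by semicolons, each of 7 numbers parted by spaces: the shift along the tool's x, y, z in mm, then the turn, a rotation vector about the tool's x, y, z in degrees, then the opening in per cent of the stroke, from 0 (shut) to 100 (fully open). A call has 1 to 5 rows; each row is the pose to reach, as a shift and turn from the pose commanded when the call began, along the tool's axes at that moment; what a row does not reach only later rows make up. A row lasts 1/10 s, in which the tool goes at most 50 mm and 8.59 degrees, less where a joint would pass 70% of its speed; a pose out of reach is approached as far as the arm can. A call with a gripper value outside its range is refused whole. The fingers move at their own pace and stop on an object; "squeeze" is the grip in N (left out, the last holds). Time passes only in rows, so rows that repeat a pose let the fingers close. It gives the time, the measured TCP pose, the force, the opening and the grip force at its end, in the units of the state.
- r.get_obs(): the state, without advancing time (a new reading comes with each control period).
- r.grab_frame(name): name is "scene" or "top"; returns (picture, depth): 384x512x3 uint8, red, green, blue; 384x512 float32, m along the optical axis (not along the pixel's ray), 0 where there is no reading.
- r.camera_info(name): a dict with "intrinsics" (3x3 intrinsics, pixels), "dist_coeffs" ([k1, k2, p1, p2, k3] as OpenCV has them; the pictures are not rectified), "rvec" (rotation vector, rad) and "tvec" (3), from world to camera coordinates, as OpenCV has them. Camera axes: x right, y down, z forward; pixel columns grow to the right and rows downward; lengths in m; the calibration is good to about 2 mm. A picture is of the moment at which its call begins. camera_info takes no time and is no camera call.
- r.hand_in(): hands the job in; it is judged then, once.
The state is a dict: "clock": time; "joints": joint angles; "dq": joint speeds; "joint_torque": joint torques, N m; "tool_pos": TCP position; "eef_rot": TCP orientation; "contact_force": force on the tool from outside, world axes, zero at the start; "wrist_torque": the same for the moment, N m; "width": finger opening in m; "grasp_force": force on a finger pad.
Only numpy, scipy, OpenCV 4.12 (cv2) and the standard library are available. Lean on these libraries where they do the work, as an engineer would, in place of code of your own. Each camera call takes 0.05 s, during which the arm holds its last target. There are 200 camera calls.

TASK

Unlock the steel oxide box on the pottery bench: reading the dial as a clock face with 12 at the double mark, turn its pointer left (anticlockwise) to 10, right to 1, then left to 11, pausing half a second on each number. The lock is worn, so its slot lies somewhat beyond the 11: creep on to the left and feel for it by pushing the dial down lightly, never with more than 25 N, until the dial drops fully home. Then draw the bolt by its knob all the way out of its keeper, let go, leave the dial down, and do not disturb the other things on the box and the bench.

Things in the scene. Friction and masses are not known exactly. Their poses are not given: they have to be found in the camera images.
- case: Flat grey steel strongbox fixed to the bench, 206 (its x) by 296 (its y) by 110 mm high; origin under its centre, z up, x towards the lid's hinges (away from the robot at yaw 0). On the flat lid, 110 mm up, are the dial at x +15, y +60 mm and the bolt, lying along x at y -85 mm.
- mark_12 (a point): The double, longer mark of the dial's flat scale plate (116 mm across, 12 marks as on a clock, no figures), on the lid 46 mm from the dial's axis towards the case's +x. Seen from above, 3 o'clock is towards the case's -y. Axes as the case's.
- dial (a joint): Turn of the dial, rad: 0 with the pointer at 12, growing as it turns left (anticlockwise from above). One clock number is 0.524: 10 is +1.047, 11 is +0.524, 1 is -0.524. End stops at 9 (+1.571) and 3 (-1.571). Friction 0.06 N m; stays where it is left.
- press (a joint): How far the dial is pushed down, m: 0 up, 0.008 home. Takes 4 N; no spring, stays as left. Off the slot a pin inside meets a rigid plate at 0.002 and goes no deeper. The unseen slot lies 0.10 to 0.40 rad left of the 11 mark, differing each time, and takes the pin within about 0.025 rad either side. Over 25 N on the pin breaks the lock. The bolt is blocked until the dial is home.
- dial_grip (a point): On the dial's axis, 13 mm below the top of its upright black grip bar; x along the pointer, z up. Bar: 14 mm thick, 48 mm long along x (-27 to +21 mm), 36 mm tall, on a steel disc 64 mm across and 8 mm thick whose top is 23 mm below this point and 19 mm above the lid (dial up). Moves down with the dial.
- dial_pointer (a point): Outer end of the dial's white pointer line, on top of the disc at its rim, 32 mm from the axis. A white line on the bar's top is at the same end.
- bolt (a joint): Travel of the bolt, m: 0 shot into its keeper, 0.040 fully drawn (end stop). Slides along the case's -x (towards the robot at yaw 0) against 4 N of friction, stays where it is left. Blocked unless the dial is home.
- bolt_grip (a point): On the axis of the bolt's upright black knob, 18 mm below its top. The knob is 18 mm square, 44 mm tall, its sides along the case's axes, on a flat bar 18 mm wide whose top is 26 mm below this point and 10 mm above the lid. Two staples, 32 mm wide and 17 mm tall, hold the bar at x -62 and +62 mm of the case; the knob starts at x +10 mm.
- test_cup: Loose clay test cup, 40 mm wide and 34 mm tall, standing on the lid near the case's x -68, y -8 mm; origin under its centre. Not to be disturbed.
- rib: Loose flat steel potter's rib, 35 x 60 x 5 mm, lying on the lid near the case's x -76, y +104 mm; origin under its centre. Not to be disturbed.
- flowerpot: Loose grey clay flowerpot, 140 mm wide, 120 mm tall, on the bench left of the box; origin under its centre. Not to be disturbed.
- bowl: Loose white bowl, 120 mm wide, 50 mm tall, on the bench far left of the box; origin under its centre. Not to be disturbed.
- oxide_jar: Loose amber glass jar, 60 mm wide, 85 mm tall, on the bench right of the box; origin under its centre. Not to be disturbed.
- oxide_jar2: Loose clear glass jar, 60 mm wide, 85 mm tall, farther back on the right; origin under its centre. Not to be disturbed.
- glaze_brush: Loose brush lying on the bench at the near left. Not to be disturbed.

How it is judged:
By the outcome, as a careful person would: the job done as asked, in the order asked, and still so for the second after the job is handed in, with the robot touching nothing.
It also fails if it takes over 72 s, if anything falls off the work surface, if the arm or the gripper's body presses on something with over 40 N, if the wrist force passes 120 N, or if a joint passes its speed limit or range.

## Working session

There is one attempt and no reset: what is moved stays moved. The work goes in short steps, Python scripts to look and compute and a tool call to move; the robot and the scene stay as the last step left them, time stands still between calls to the robot, and variables do not carry over. Pictures are saved under pics/ and viewed, at most 13 in all, crops included, and the job is handed in when it is done.

Besides the shell and the picture viewer there is one more tool, called after "Request:" by a JSON object that holds its "fn" and its "kwargs". carry_out: Moves the arm, as the interface text tells. Its arguments: {"type":"object","properties":{"motion":{"type":"string"},"squeeze":{"type":"number"}},"required":["motion"]}

```bash
mkdir -p pics; cat > h.py <<'E'
import numpy as np, cv2
from workcell import r
def grab(n):
    im,d=r.grab_frame(n); np.savez(f'/tmp/{n}.npz',im=im,d=d); return im,d
def cam(n):
    c=r.camera_info(n); R=cv2.Rodrigues(np.array(c['rvec'],float))[0]
    return np.array(c['intrinsics'],float),np.array(c['dist_coeffs'],float),R,np.array(c['tvec'],float).reshape(3)
def ray(n,u,v):
    K,D,R,t=cam(n); p=cv2.undistortPoints(np.array([[[u,v]]],float),K,D)[0,0]
    return -R.T@t, R.T@np.array([p[0],p[1],1.])
def atz(n,u,v,z):
    o,d=ray(n,u,v); return o+d*(z-o[2])/d[2]
def atd(n,u,v,dep):
    o,d=ray(n,u,v); return o+d*dep
def proj(n,P):
    K,D,R,t=cam(n); return cv2.projectPoints(np.array(P,float).reshape(-1,3),cv2.Rodrigues(R)[0],t,K,D)[0].reshape(-1,2)
E
python3 - <<'E'
from h import *
for n in('scene','top'):
    im,d=grab(n); cv2.imwrite(f'pics/{n}0.png',im[:,:,::-1]); o,dd=ray(n,256,192); print(n,o,dd)
s=r.get_obs(); print(s)
E
```

```text
scene [ 1.12443342 -0.62379345  1.3526387 ] [-0.41766035  0.41945302 -0.80612168]
top [0.20111751 0.01737108 1.63484007] [ 0.16762185 -0.00168239 -0.9858782 ]
{'clock': 0.1, 'joints': array([-6.89550864e+01,  1.76203468e+01,  8.63756094e+01,  3.05205657e-04,
        7.61150627e+01, -4.20980862e+00]), 'dq': array([ 0.11228519, -0.0929684 , -0.16148757, -0.05721095,  0.00961753,
        0.02424547]), 'joint_torque': array([ 4.18673199e-04, -4.58528924e+01, -2.52608460e+01, -3.09559312e-05,
        5.66320319e-03, -2.67659925e-05]), 'tool_pos': array([ 0.24508061, -0.51944248,  0.23045472]), 'eef_rot': array([[ 9.04420584e-01,  4.26641454e-01, -6.90981051e-04],
       [ 4.26641988e-01, -9.04418784e-01,  1.81025863e-03],
       [ 1.47395133e-04, -1.93203670e-03, -9.99998123e-01]]), 'contact_force': array([-0.49671408, -0.22877122,  0.20732836]), 'wrist_torque': array([-0.03604954, -0.03475249, -0.01910358]), 'grasp_force': 0.0, 'width': 0.08566679016704327}
```

View pics/top0.png

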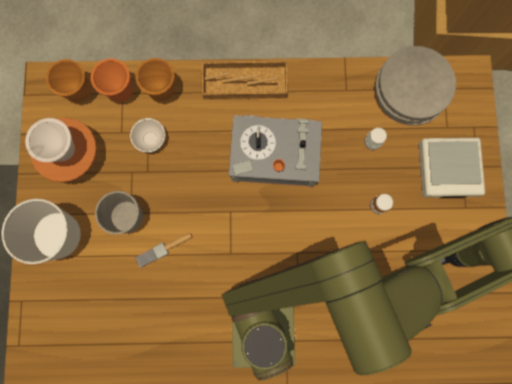

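View pics/scene0.png

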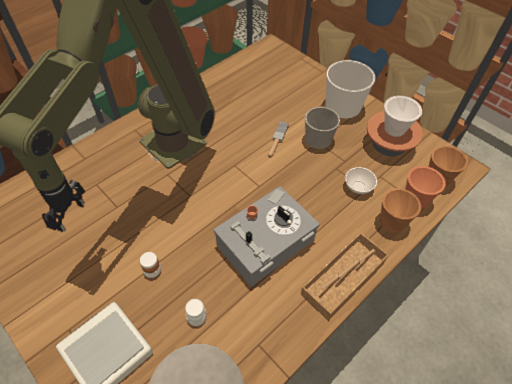

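The top view shows the box at about (276,150) with the dial at (258,142) and the knob at (303,144). The cup is at (279,166) and the rib at (242,168). Next I'll enlarge both views.

```bash
python3 - <<'E'
from h import *
a=np.load('/tmp/top.npz')['im'][105:195,220:330]; b=np.load('/tmp/scene.npz')['im'][180:290,205:325]
cv2.imwrite('pics/topc.png',cv2.resize(a,None,fx=7,fy=6.6,interpolation=3)[:,:,::-1] if 0 else cv2.resize(a,None,fx=6,fy=6,interpolation=3)[:,:,::-1])
cv2.imwrite('pics/scenec.png',cv2.resize(b,None,fx=5,fy=5,interpolation=3)[:,:,::-1])
E
```

```text
(no output)
```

View pics/topc.png

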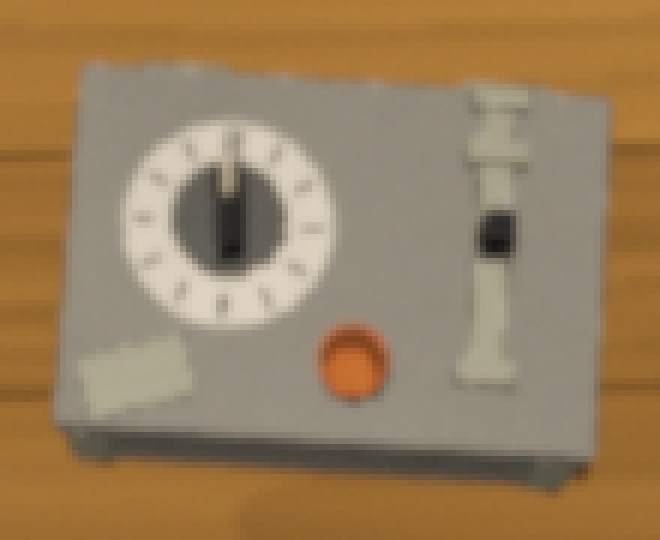

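View pics/scenec.png

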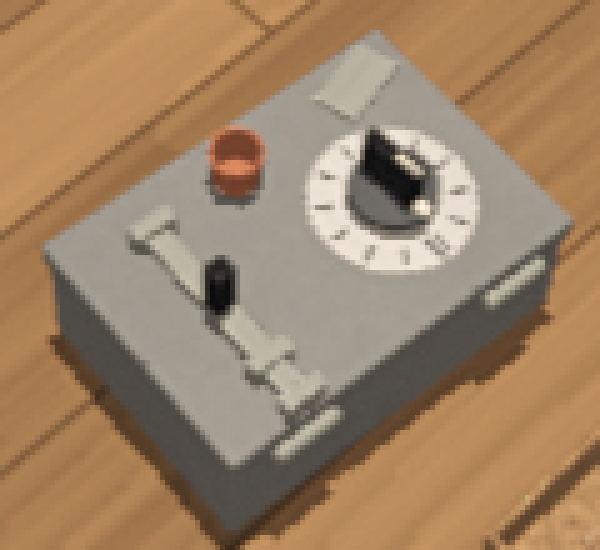

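The crops show these lid corners:
- Top crop: (84,63), (610,100), (56,425), (590,457).
- Scene crop: (376,32), (572,222), (45,247), (233,467).

The pointer sits near 12, with its tip at about (424,208) in the scene crop and (231,163) in the top crop. I'll fit the case pose from these.

```bash
cat > fit.py <<'E'
from h import *
from scipy.optimize import least_squares
T=lambda p:((np.array(p,float)+.5)/6-.5+[220,105]); S=lambda p:((np.array(p,float)+.5)/5-.5+[205,180])
# case frame: local points
C=np.array([[.103,.148,.11],[.103,-.148,.11],[-.103,.148,.11],[-.103,-.148,.11],[.015,.06,.112]])
t=T([[84,63],[610,100],[56,425],[590,457],[228,223]])
s=S([[572,222],[233,467],[376,32],[45,247],[392,200]])
def W(p,L):
    c,q=np.cos(p[2]),np.sin(p[2]); L=np.atleast_2d(L); return np.c_[p[0]+c*L[:,0]-q*L[:,1],p[1]+q*L[:,0]+c*L[:,1],L[:,2]]
f=lambda p,a=1,b=1:np.r_[a*(proj('top',W(p,C))-t).ravel(),b*(proj('scene',W(p,C))-s).ravel()]
P=least_squares(f,[.6,0,0]).x
if __name__=='__main__':
    for a,b in((1,1),(1,0),(0,1)):
        q=least_squares(f,[.6,0,0],args=(a,b)); print(q.x[:2],np.degrees(q.x[2]),np.abs(q.fun).max())
    print(f(P).reshape(-1,2).round(2).tolist())
    print('dial',W(P,[.015,.06,.11]),'knob',W(P,[.01,-.085,.11]))
    # pointer tip at lid+.019: both
    D=W(P,[.015,.06,0])[0]
    for n,px,z in(('scene',S([424,208]),.129),('scene',S([408,163]),.165),('top',T([231,163]),.129)):
        v=atz(n,*px,z)-D; print(n,np.hypot(v[0],v[1]),np.degrees(np.arctan2(v[1],v[0])-P[2]))
    print('knob scene',atz('scene',*S([220,265]),.154),'knob top',atz('top',*T([497,224]),.154), 'exp',W(P,[.01,-.085,.154]))
    print('cup top',atz('top',*T([354,355]),.144),W(P,[-.068,-.008,.144]))
E
python3 fit.py
```

```text
[ 0.60772762 -0.0506416 ] -4.793436078489055 1.2175650916012444
[ 0.6075229  -0.05147662] -4.794467749246198 0.8086790144616884
[ 0.60780877 -0.04964374] -4.7935174909800935 0.9724092305163765
[[-0.78, -0.26], [0.15, -0.56], [-0.93, -0.22], [0.55, 0.54], [-0.27, 0.16], [0.72, -0.09], [-0.39, 0.81], [-0.04, -0.55], [-1.22, 0.07], [-0.18, 0.19]]
dial [[0.62768897 0.00789509 0.11      ]] knob [[ 0.61058973 -0.13617994  0.11      ]]
scene 0.025808462913552557 12.381771219600724
scene 0.008479905622840279 20.21153404530634
top 0.02969741255138163 -0.8870608542269036
knob scene [ 0.60392011 -0.12860978  0.154     ] knob top [ 0.61374027 -0.13665262  0.154     ] exp [[ 0.61058973 -0.13617994  0.154     ]]
cup top [ 0.54541048 -0.05900168  0.144     ] [[ 0.53929694 -0.05293129  0.144     ]]
```

```bash
python3 - <<'E'
from fit import *
iT=lambda p:(p-[220,105]+.5)*6-.5; iS=lambda p:(p-[205,180]+.5)*5-.5
for a in (-10,0,5,10):
    c,q=np.cos(np.radians(a)),np.sin(np.radians(a))
    L=[[.032,0,.129],[.021,0,.165],[-.027,0,.165],[.021,.007,.165],[.021,-.007,.165]]
    L=[[.015+c*x-q*y,.06+q*x+c*y,z] for x,y,z in L]
    print(a,'S',iS(proj('scene',W(P,L))).round().tolist(),'T',iT(proj('top',W(P,L))).round().tolist())
K=W(P,[.01,-.085,.164]); print('knobtop',iS(proj('scene',K)),iT(proj('top',K)))
im=np.load('/tmp/scene.npz')['im'][200:232,262:304]; b=np.load('/tmp/top.npz')['im'][122:152,238:278]
cv2.imwrite('pics/dz.png',np.hstack([cv2.resize(im,(480,480*32//42),interpolation=0)[:360],cv2.resize(b,(320,240),interpolation=0).copy() if 0 else cv2.resize(b,(320,360),interpolation=0)])[:,:,::-1])
E
```

```text
-10 S [[418.0, 223.0], [413.0, 181.0], [376.0, 127.0], [422.0, 177.0], [404.0, 185.0]] T [[241.0, 160.0], [236.0, 160.0], [214.0, 245.0], [223.0, 157.0], [249.0, 163.0]]
0 S [[425.0, 219.0], [418.0, 178.0], [370.0, 131.0], [426.0, 173.0], [410.0, 184.0]] T [[230.0, 159.0], [229.0, 159.0], [223.0, 246.0], [216.0, 158.0], [242.0, 160.0]]
5 S [[428.0, 217.0], [420.0, 177.0], [367.0, 133.0], [427.0, 171.0], [412.0, 183.0]] T [[225.0, 159.0], [226.0, 159.0], [228.0, 246.0], [213.0, 159.0], [239.0, 159.0]]
10 S [[430.0, 214.0], [422.0, 175.0], [365.0, 135.0], [428.0, 169.0], [415.0, 182.0]] T [[220.0, 159.0], [222.0, 159.0], [232.0, 246.0], [209.0, 160.0], [235.0, 158.0]]
knobtop [[218.53909429 270.51042863]] [[498.08793097 224.64820348]]
```

View pics/dz.png

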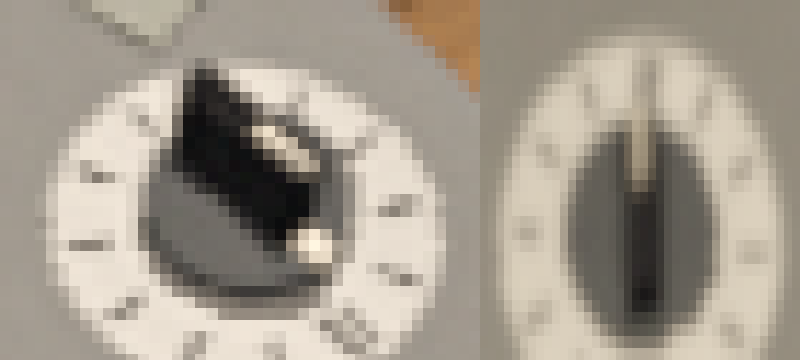

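The bar stands about 5–10° left of 12, and the pads will square it up when they grip. I'm moving above the dial with the gripper half open.

Request:
{"fn": "carry_out", "kwargs": {"motion": "43 -24 0 0 0 0 55; 86 -48 0 0 0 0 55; 129 -72 0 0 0 0 55; 172 -96 0 0 0 0 55; 215 -120 0 0 0 0 55", "squeeze": 60}}

```text
clock: 0.6
tool_pos: [0.3891, -0.318, 0.231]
eef_rot: [[0.905, 0.426, -0.0], [0.426, -0.905, 0.0], [-0.0, -0.001, -1.0]]
contact_force: [0.9, -0.1, -0.1]
width: 0.0469
grasp_force: 0.0
```

Request:
{"fn": "carry_out", "kwargs": {"motion": "43 -24 0 0 0 0 55; 86 -48 0 0 0 0 55; 129 -72 0 0 0 0 55; 172 -96 0 0 0 0 55; 215 -120 0 0 0 0 55"}}

```text
clock: 1.1
tool_pos: [0.5324, -0.1176, 0.231]
eef_rot: [[0.904, 0.427, -0.001], [0.427, -0.904, -0.0], [-0.001, -0.0, -1.0]]
contact_force: [-0.1, -0.7, -0.4]
width: 0.0469
grasp_force: 0.0
```

Request:
{"fn": "carry_out", "kwargs": {"motion": "43 -24 0 0 0 6 55; 86 -48 0 0 0 12 55; 120 -65 0 0 0 17 55; 141 -74 0 0 0 22 55; 141 -74 0 0 0 22 55"}}

```text
clock: 1.6
tool_pos: [0.6294, 0.0104, 0.2304]
eef_rot: [[0.998, 0.059, 0.0], [0.059, -0.998, 0.001], [0.0, -0.001, -1.0]]
contact_force: [-0.2, -0.2, 0.4]
width: 0.0472
grasp_force: 0.0
```

```bash
cat >> h.py <<'E'
def st():
    s=r.get_obs(); R=s['eef_rot']; print('t',s['clock'],'tcp',s['tool_pos'].round(4),'yaw',np.degrees(np.arctan2(R[1,0],R[0,0])).round(2),'z',R[:,2].round(3),'F',s['contact_force'].round(1),'M',s['wrist_torque'].round(2),'w',round(s['width'],4),'g',round(s['grasp_force'],1),'j',s['joints'].round(1))
    return s
E
python3 - <<'E'
from h import *
s=st(); t=np.array([.6277,.0079,.137]); print('tool shift mm',(s['eef_rot'].T@(t-s['tool_pos'])*1000).round(1))
im,d=grab('scene'); cv2.imwrite('pics/s1.png',cv2.resize(im[110:290,180:340],None,fx=3.3,fy=3.3,interpolation=3)[:,:,::-1])
E
```

```text
t 1.6 tcp [0.6294 0.0104 0.2304] yaw 3.41 z [ 0.     0.001 -1.   ] F [-0.2 -0.2  0.4] M [-0.07  0.02  0.  ] w 0.0472 g 0.0 j [-2.9 22.  79.6  0.1 78.5 83.7]
tool shift mm [-1.9  2.5 93.4]
```

View pics/s1.png

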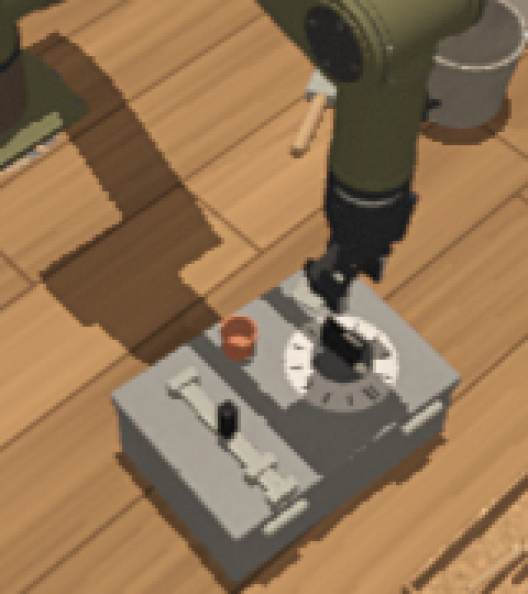

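The open gripper hangs directly over the dial bar, at about (345,340) in the crop. I'm descending and then gripping lightly.

Request:
{"fn": "carry_out", "kwargs": {"motion": "-2 2.5 25 0 0 0 55; -2 2.5 50 0 0 0 55; -2 2.5 72 0 0 0 55; -2 2.5 86 0 0 0 55; -2 2.5 93 0 0 0 55", "squeeze": 30}}

```text
clock: 2.15
tool_pos: [0.6243, 0.0039, 0.1368]
eef_rot: [[0.998, 0.056, -0.003], [0.056, -0.998, -0.0], [-0.003, -0.0, -1.0]]
contact_force: [-0.0, 0.3, -0.6]
width: 0.0468
grasp_force: 0.0
```

Request:
{"fn": "carry_out", "kwargs": {"motion": "0 0 0 0 0 0 35; 0 0 0 0 0 0 28; 0 0 0 0 0 0 22; 0 0 0 0 0 0 15; 0 0 0 0 0 0 10"}}

```text
clock: 2.65
tool_pos: [0.6263, 0.0068, 0.1395]
eef_rot: [[0.998, 0.057, 0.002], [0.057, -0.998, 0.003], [0.002, -0.003, -1.0]]
contact_force: [-0.3, 4.6, 2.0]
width: 0.0135
grasp_force: 29.5
```

Request:
{"fn": "carry_out", "kwargs": {"motion": "0 0 0 0 0 0 5; 0 0 0 0 0 0 5; 0 0 0 0 0 0 5"}}

```text
clock: 2.95
tool_pos: [0.6263, 0.0068, 0.1395]
eef_rot: [[0.998, 0.057, 0.002], [0.057, -0.998, 0.003], [0.002, -0.003, -1.0]]
contact_force: [-1.8, 5.5, 0.6]
width: 0.0135
grasp_force: 29.5
```

```bash
python3 -c "
from h import *
st()"
```

```text
t 2.95 tcp [0.6263 0.0068 0.1395] yaw 3.27 z [ 0.002  0.003 -1.   ] F [-1.8  5.5  0.6] M [ 0.74  0.12 -0.1 ] w 0.0135 g 29.5 j [-3.3 26.  86.9  0.2 67.  83.3]
```

Request:
{"fn": "carry_out", "kwargs": {"motion": "0 -1 0 0 0 -6 5; 0 -1 0 0 0 -12 5; 0 -1 0 0 0 -18 5; 0 -1 0 0 0 -24 5; 0 -1 0 0 0 -30 5"}}

```text
clock: 3.45
tool_pos: [0.6266, 0.0066, 0.1395]
eef_rot: [[0.834, 0.552, 0.002], [0.552, -0.834, 0.001], [0.002, 0.001, -1.0]]
contact_force: [-0.1, 2.0, 0.9]
width: 0.0139
grasp_force: 29.4
```

```bash
python3 -c "
from h import *
st()"
```

```text
t 3.45 tcp [0.6266 0.0066 0.1395] yaw 33.52 z [ 0.002  0.001 -1.   ] F [-0.1  2.   0.9] M [ 0.24 -0.03 -0.06] w 0.0139 g 29.4 j [-3.3 26.  86.9  0.  67.  53.2]
```

Request:
{"fn": "carry_out", "kwargs": {"motion": "0 0 0 0 0 -6 5; 0 0 0 0 0 -12 5; 0 0 0 0 0 -18 5; 0 0 0 0 0 -21.7 5; 0 0 0 0 0 -21.7 5"}}

```text
clock: 3.95
tool_pos: [0.6268, 0.0064, 0.1395]
eef_rot: [[0.574, 0.819, 0.003], [0.819, -0.574, 0.0], [0.002, 0.002, -1.0]]
contact_force: [-0.4, 2.1, 1.2]
width: 0.0134
grasp_force: 29.4
```

Request:
{"fn": "carry_out", "kwargs": {"motion": "0 0 0 0 0 0 5; 0 0 0 0 0 0 5; 0 0 0 0 0 0 5; 0 0 0 0 0 0 5; 0 0 0 0 0 0 5"}}

```text
clock: 4.45
tool_pos: [0.6267, 0.0063, 0.1387]
eef_rot: [[0.574, 0.819, 0.002], [0.819, -0.574, 0.001], [0.002, 0.001, -1.0]]
contact_force: [2.7, 4.5, 2.1]
width: 0.0135
grasp_force: 29.6
```

```bash
python3 - <<'E'
from fit import *
st()
im,d=grab('scene');b,_=grab('top')
z=lambda a:cv2.resize(a,(400,400),interpolation=3)
cv2.imwrite('pics/ten.png',np.hstack([z(im[190:240,255:305]),z(b[115:165,233:283])])[:,:,::-1])
for a in (50,60,70):
    c,q=np.cos(np.radians(a)),np.sin(np.radians(a)); v=W(P,[[.015+.032*c,.06+.032*q,.129],[.015+.046*c,.06+.046*q,.112]])
    print(a,((proj('scene',v)-[255,190]+.5)*8).round().tolist(),((proj('top',v)-[233,115]+.5)*8+[400,0]).round().tolist())
E
```

```text
t 4.45 tcp [0.6267 0.0063 0.1387] yaw 54.94 z [ 0.002  0.001 -1.   ] F [2.7 4.5 2.1] M [ 0.67 -0.55  0.06] w 0.0135 g 29.6 j [-3.3 26.  87.   0.  66.9 31.7]
50 [[306.0, 223.0], [336.0, 245.0]] [[542.0, 155.0], [518.0, 145.0]]
60 [[304.0, 211.0], [333.0, 229.0]] [[534.0, 166.0], [506.0, 159.0]]
70 [[300.0, 201.0], [328.0, 214.0]] [[527.0, 177.0], [497.0, 176.0]]
```

View pics/ten.png

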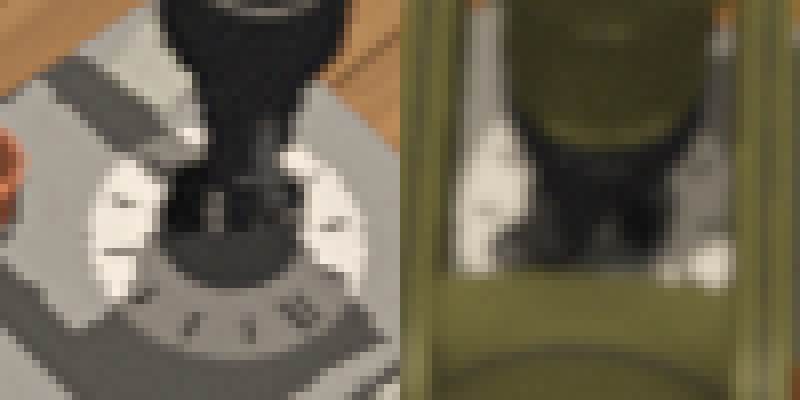

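The 10 mark lies at (333,222), where the fit predicts it. The near finger hides the pointer. The dial is at +59.7°, so I'm turning right to 1.

Request:
{"fn": "carry_out", "kwargs": {"motion": "0 0 0 0 0 0 5; 0 0 0 0 0 0 5; 0 0 0 0 0 6 5; 0 0 0 0 0 12 5; 0 0 0 0 0 18 5"}}

```text
clock: 5.05
tool_pos: [0.6264, 0.0064, 0.1385]
eef_rot: [[0.802, 0.598, 0.001], [0.598, -0.802, 0.001], [0.001, 0.0, -1.0]]
contact_force: [2.3, 4.9, 2.7]
width: 0.0135
grasp_force: 29.6
```

Request:
{"fn": "carry_out", "kwargs": {"motion": "0 0 0 0 0 6 5; 0 0 0 0 0 12 5; 0 0 0 0 0 18 5; 0 0 0 0 0 24 5; 0 0 0 0 0 30 5"}}

```text
clock: 5.55
tool_pos: [0.6262, 0.0068, 0.1384]
eef_rot: [[0.993, 0.117, 0.001], [0.117, -0.993, 0.001], [0.001, -0.001, -1.0]]
contact_force: [2.2, 5.6, 2.8]
width: 0.0134
grasp_force: 29.6
```

```bash
python3 -c "
from h import *
st()"
```

```text
t 5.55 tcp [0.6262 0.0068 0.1384] yaw 6.7 z [ 0.001  0.001 -1.   ] F [2.2 5.6 2.8] M [ 0.93 -0.48  0.01] w 0.0134 g 29.6 j [-3.3 26.  87.   0.1 66.9 80. ]
```

Request:
{"fn": "carry_out", "kwargs": {"motion": "0.3 -0.5 -1 0 0 6 5; 0.3 -0.5 -1 0 0 12 5; 0.3 -0.5 -1 0 0 18 5; 0.3 -0.5 -1 0 0 24 5; 0.3 -0.5 -1 0 0 30 5"}}

```text
clock: 6.05
tool_pos: [0.6261, 0.0073, 0.1385]
eef_rot: [[0.918, -0.396, -0.001], [-0.396, -0.918, 0.001], [-0.001, -0.001, -1.0]]
contact_force: [2.9, 5.8, -2.5]
width: 0.0137
grasp_force: 29.8
```

Request:
{"fn": "carry_out", "kwargs": {"motion": "0 0 0 0 0 6 5; 0 0 0 0 0 11 5; 0 0 0 0 0 11.2 5; 0 0 0 0 0 11.2 5; 0 0 0 0 0 11.2 5"}}

```text
clock: 6.55
tool_pos: [0.6261, 0.0074, 0.1384]
eef_rot: [[0.826, -0.563, -0.001], [-0.563, -0.826, 0.002], [-0.001, -0.001, -1.0]]
contact_force: [3.9, 5.5, -2.2]
width: 0.0132
grasp_force: 29.8
```

```bash
python3 - <<'E'
from fit import *
s=st()
im,d=grab('scene')
z=lambda a:cv2.resize(a,(500,500),interpolation=3)
cv2.imwrite('pics/one.png',z(im[190:240,255:305])[:,:,::-1])
for a in (-20,-30,-40):
    c,q=np.cos(np.radians(a)),np.sin(np.radians(a)); v=W(P,[[.015+.032*c,.06+.032*q,.129],[.015+.046*c,.06+.046*q,.112]])
    print(a,((proj('scene',v)-[255,190]+.5)*10).round().tolist())
E
```

```text
t 6.55 tcp [0.6261 0.0074 0.1384] yaw -34.27 z [-0.001  0.002 -1.   ] F [ 3.9  5.5 -2.2] M [ 0.92 -0.68 -0.04] w 0.0132 g 29.8 j [-3.20e+00  2.61e+01  8.69e+01  1.00e-01  6.70e+01  1.21e+02]
-20 [[321.0, 353.0], [333.0, 414.0]]
-30 [[305.0, 356.0], [310.0, 419.0]]
-40 [[288.0, 357.0], [286.0, 420.0]]
```

View pics/one.png

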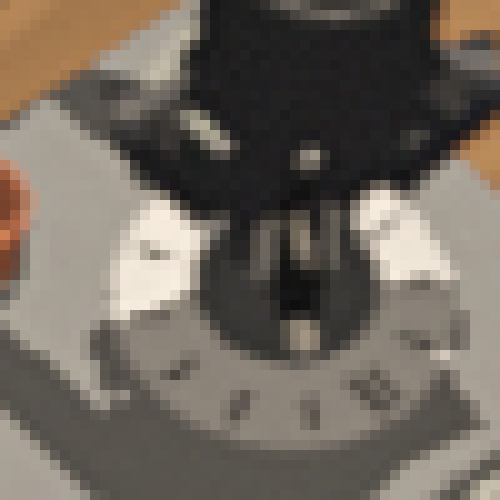

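The pointer at (302,335) lines up with the 1 mark at (310,410). I'll hold here, then turn left to 11.

Request:
{"fn": "carry_out", "kwargs": {"motion": "0 0 0 0 0 0 5; 0 0 0 0 0 0 5; 0 0 0 0 0 0 5; 0 0 0 0 0 0 5; 0 0 0 0 0 0 5"}}

```text
clock: 7.1
tool_pos: [0.6261, 0.0074, 0.1385]
eef_rot: [[0.826, -0.563, -0.0], [-0.563, -0.826, 0.002], [-0.001, -0.001, -1.0]]
contact_force: [4.5, 6.0, -1.9]
width: 0.0132
grasp_force: 29.8
```

Request:
{"fn": "carry_out", "kwargs": {"motion": "0 -1 0.3 0 0 -6 5; 0 -1 0.5 0 0 -12 5; 0 -1 0.5 0 0 -18 5; 0 -1 0.5 0 0 -24 5; 0 -1 0.5 0 0 -30 5"}}

```text
clock: 7.6
tool_pos: [0.6262, 0.0071, 0.1384]
eef_rot: [[0.998, -0.07, -0.001], [-0.07, -0.998, -0.0], [-0.001, 0.0, -1.0]]
contact_force: [1.3, 3.0, 1.4]
width: 0.0136
grasp_force: 30.2
```

Request:
{"fn": "carry_out", "kwargs": {"motion": "0 0 0 0 0 -6 5; 0 0 0 0 0 -12 5; 0 0 0 0 0 -18 5; 0 0 0 0 0 -24 5; 0 0 0 0 0 -29.5 5"}}

```text
clock: 8.1
tool_pos: [0.6265, 0.0067, 0.1384]
eef_rot: [[0.903, 0.43, -0.001], [0.43, -0.903, -0.001], [-0.001, 0.001, -1.0]]
contact_force: [2.5, 1.6, 0.7]
width: 0.0136
grasp_force: 30.1
```

Request:
{"fn": "carry_out", "kwargs": {"motion": "0 0 0 0 0 0 5; 0 0 0 0 0 0 5; 0 0 0 0 0 0 5; 0 0 0 0 0 0 5; 0 0 0 0 0 0 5"}}

```text
clock: 8.6
tool_pos: [0.6264, 0.0068, 0.1384]
eef_rot: [[0.905, 0.426, -0.001], [0.426, -0.905, -0.001], [-0.001, 0.0, -1.0]]
contact_force: [2.8, -1.7, -2.0]
width: 0.0138
grasp_force: 29.6
```

Request:
{"fn": "carry_out", "kwargs": {"motion": "0 0 0 0 0 0 5; 0 0 0 0 0 0 5; 0 0 0 0 0 0 5", "squeeze": 60}}

```text
clock: 8.9
tool_pos: [0.6264, 0.0068, 0.1385]
eef_rot: [[0.904, 0.427, -0.001], [0.427, -0.904, -0.001], [-0.001, 0.0, -1.0]]
contact_force: [1.9, -1.8, -4.6]
width: 0.013
grasp_force: 62.9
```

```bash
python3 -c "
from h import *
st()"
```

```text
t 8.9 tcp [0.6264 0.0068 0.1385] yaw 25.25 z [-0.001 -0.001 -1.   ] F [ 1.9 -1.8 -4.6] M [-0.43 -0.55  0.06] w 0.013 g 62.9 j [-3.2 26.1 86.9 -0.  67.1 61.6]
```

Request:
{"fn": "carry_out", "kwargs": {"motion": "0 0 0 0 0 -3 5; 0 0 0 0 0 -5.7 5; 0 0 1 0 0 -5.7 5; 0 0 1 0 0 -5.7 5"}}

```text
clock: 9.3
tool_pos: [0.6265, 0.0068, 0.1381]
eef_rot: [[0.858, 0.514, -0.0], [0.514, -0.858, -0.001], [-0.0, 0.001, -1.0]]
contact_force: [0.1, -3.4, -0.4]
width: 0.0129
grasp_force: 63.6
```

Request:
{"fn": "carry_out", "kwargs": {"motion": "0 0 1 0 0 0 5; 0 0 1 0 0 0 5"}}

```text
clock: 9.5
tool_pos: [0.6265, 0.0068, 0.1375]
eef_rot: [[0.858, 0.514, 0.0], [0.514, -0.858, -0.001], [-0.0, 0.001, -1.0]]
contact_force: [-0.6, -3.7, 3.9]
width: 0.0126
grasp_force: 64.1
```

Request:
{"fn": "carry_out", "kwargs": {"motion": "0 0 0.7 0 0 0 5; 0 0 0.7 0 0 0 5"}}

```text
clock: 9.7
tool_pos: [0.6264, 0.0068, 0.1372]
eef_rot: [[0.858, 0.514, 0.0], [0.514, -0.858, -0.001], [-0.0, 0.001, -1.0]]
contact_force: [-1.7, -4.6, 7.2]
width: 0.0131
grasp_force: 64.6
```

Request:
{"fn": "carry_out", "kwargs": {"motion": "0 0 1 0 0 0 5; 0 0 1 0 0 0 5; 0 0 1 0 0 0 5"}}

```text
clock: 10.0
tool_pos: [0.6265, 0.0068, 0.1354]
eef_rot: [[0.857, 0.515, -0.0], [0.515, -0.857, -0.001], [-0.0, 0.001, -1.0]]
contact_force: [-0.7, -5.1, 3.8]
width: 0.0128
grasp_force: 64.1
```

Request:
{"fn": "carry_out", "kwargs": {"motion": "0 0 1 0 0 0 5; 0 0 1 0 0 0 5"}}

```text
clock: 10.2
tool_pos: [0.6265, 0.0068, 0.1343]
eef_rot: [[0.857, 0.515, -0.0], [0.515, -0.857, -0.001], [-0.001, 0.001, -1.0]]
contact_force: [-1.2, -5.0, 5.4]
width: 0.0129
grasp_force: 64.3
```

Request:
{"fn": "carry_out", "kwargs": {"motion": "0 0 1 0 0 0 5; 0 0 1 0 0 0 5; 0 0 2 0 0 0 5; 0 0 2 0 0 0 5"}}

```text
clock: 10.6
tool_pos: [0.6265, 0.0068, 0.1323]
eef_rot: [[0.857, 0.515, -0.0], [0.515, -0.857, -0.001], [-0.001, 0.001, -1.0]]
contact_force: [-1.0, -4.7, 4.3]
width: 0.0124
grasp_force: 64.3
```

```bash
python3 - <<'E'
from h import *
st(); im,d=grab('scene')
z=lambda a:cv2.resize(a,(500,500),interpolation=3)
cv2.imwrite('pics/p.png',z(im[190:240,255:305])[:,:,::-1])
E
```

```text
t 10.6 tcp [0.6265 0.0068 0.1323] yaw 30.99 z [-0.    -0.001 -1.   ] F [-1.  -4.7  4.3] M [-0.87  0.08  0.41] w 0.0124 g 64.3 j [-3.2 26.4 87.3 -0.1 66.3 55.8]
```

View pics/p.png

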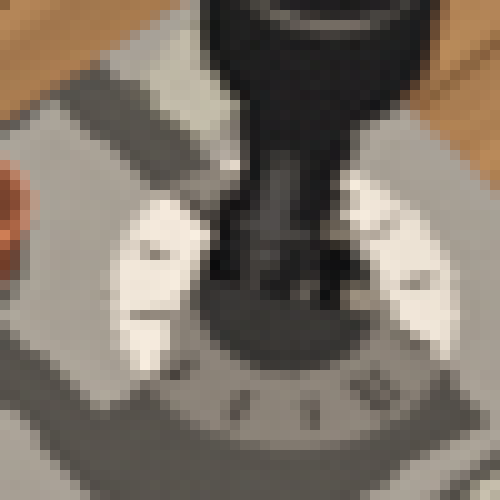

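The disc's lower edge has moved down from about y=358 to y=368, and z has fallen 6 mm at about 4 N, so the pin is in the slot. The positive moment means the slot lies slightly further left. I'll ease left and press home.

Request:
{"fn": "carry_out", "kwargs": {"motion": "0 0 1 0 0 -0.6 5; 0 0 1 0 0 -0.6 5; 0 0 2 0 0 -0.6 5; 0 0 2 0 0 -0.6 5"}}

```text
clock: 11.05
tool_pos: [0.6267, 0.0069, 0.1317]
eef_rot: [[0.852, 0.523, 0.001], [0.523, -0.852, -0.001], [0.0, 0.001, -1.0]]
contact_force: [-1.9, -4.5, 10.2]
width: 0.0129
grasp_force: 65.2
```

Request:
{"fn": "carry_out", "kwargs": {"motion": "0 0 1 0 0 0 5; 0 0 1 0 0 0 5"}}

```text
clock: 11.25
tool_pos: [0.6267, 0.0069, 0.1316]
eef_rot: [[0.852, 0.523, 0.001], [0.523, -0.852, -0.001], [0.001, 0.001, -1.0]]
contact_force: [-4.6, -4.7, 16.3]
width: 0.0133
grasp_force: 65.9
```

```bash
python3 -c "
from h import *
st()"
```

```text
t 11.25 tcp [0.6267 0.0069 0.1316] yaw 31.54 z [ 0.001 -0.001 -1.   ] F [-4.6 -4.7 16.3] M [-0.97  0.81  0.1 ] w 0.0133 g 65.9 j [-3.2 26.4 87.4 -0.  66.1 55.3]
```

The dial meets a hard stop 7.9 mm down from its starting height, so it is home. I'll ease off to a light push, open, and rise.

Request:
{"fn": "carry_out", "kwargs": {"motion": "0 0 -1.6 0 0 0 5; 0 0 -1.6 0 0 0 5; 0 0 -1.6 0 0 0 50; 0 0 -1.6 0 0 0 50; 0 0 -1.6 0 0 0 50"}}

```text
clock: 11.75
tool_pos: [0.626, 0.0082, 0.1298]
eef_rot: [[0.852, 0.523, -0.002], [0.523, -0.852, 0.001], [-0.001, -0.002, -1.0]]
contact_force: [0.7, -0.1, -0.4]
width: 0.0424
grasp_force: 0.0
```

Request:
{"fn": "carry_out", "kwargs": {"motion": "0 0 -3 0 0 0 50; 0 0 -20 0 0 0 50; 0 0 -50 0 0 0 50; 0 0 -80 0 0 0 50; 0 0 -80 0 0 0 50"}}

```text
clock: 12.25
tool_pos: [0.6298, 0.0075, 0.2155]
eef_rot: [[0.852, 0.523, 0.009], [0.523, -0.852, 0.0], [0.008, 0.005, -1.0]]
contact_force: [0.7, 0.3, 0.9]
width: 0.0427
grasp_force: 0.0
```

```bash
python3 - <<'E'
from fit import *
s=st(); k=W(P,[.01,-.085,.133])[0]; print(k,(s['eef_rot'].T@(k-s['tool_pos'])*1000).round(1))
im,d=grab('scene')
cv2.imwrite('pics/q.png',cv2.resize(im[185:285,210:320],None,fx=5,fy=5,interpolation=3)[:,:,::-1])
E
```

```text
t 12.25 tcp [0.6298 0.0075 0.2155] yaw 31.56 z [ 0.009  0.    -1.   ] F [0.7 0.3 0.9] M [-0.03  0.01  0.01] w 0.0427 g 0.0 j [-3.2 22.3 81.2  0.  76.  55.3]
[ 0.61058973 -0.13617994  0.133     ] [-92.2 112.   82.3]
```

View pics/q.png

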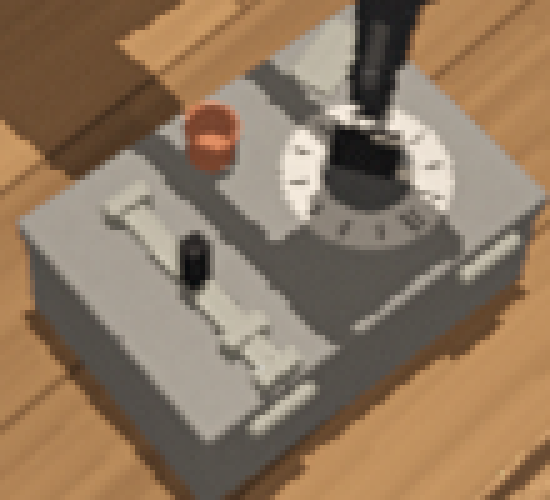

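The dial bar stands visibly lower and points just past 11. The knob is at (195,260), untouched. I'm going to the knob.

Request:
{"fn": "carry_out", "kwargs": {"motion": "-30 36 0 0 0 8 50; -60 73 0 0 0 16 50; -92 112 0 0 0 24 50; -92 112 0 0 0 32 50; -92 112 0 0 0 36.3 50"}}

```text
clock: 12.8
tool_pos: [0.6056, -0.138, 0.2089]
eef_rot: [[0.996, -0.091, -0.003], [-0.091, -0.996, 0.001], [-0.003, -0.001, -1.0]]
contact_force: [-0.1, 0.1, -0.6]
width: 0.0428
grasp_force: 0.0
```

Request:
{"fn": "carry_out", "kwargs": {"motion": "0 0 0 0 0 0 50; 0 0 0 0 0 0 50"}}

```text
clock: 13.0
tool_pos: [0.6062, -0.1359, 0.2096]
eef_rot: [[0.997, -0.081, -0.002], [-0.081, -0.997, 0.001], [-0.002, -0.001, -1.0]]
contact_force: [0.3, -0.4, 0.3]
width: 0.0426
grasp_force: 0.0
```

```bash
python3 - <<'E'
from fit import *
s=st(); k=W(P,[.01,-.085,.133])[0]+[-.001,-.001,0]; print((s['eef_rot'].T@(k-s['tool_pos'])*1000).round(1))
E
```

```text
t 13.0 tcp [ 0.6062 -0.1359  0.2096] yaw -4.63 z [-0.002  0.001 -1.   ] F [ 0.3 -0.4  0.3] M [-0.02 -0.03  0.04] w 0.0426 g 0.0 j [-16.5  22.2  82.3   0.   75.6  78.1]
[ 3.6  1.  76.5]
```

Request:
{"fn": "carry_out", "kwargs": {"motion": "3.5 1 20 0 0 0 50; 3.5 1 40 0 0 0 50; 3.5 1 60 0 0 0 50; 3.5 1 72 0 0 0 50; 3.5 1 76 0 0 0 50"}}

```text
clock: 13.5
tool_pos: [0.6092, -0.1367, 0.1328]
eef_rot: [[0.997, -0.081, -0.003], [-0.081, -0.997, 0.001], [-0.003, -0.001, -1.0]]
contact_force: [0.7, -0.1, 0.6]
width: 0.0426
grasp_force: 0.0
```

Request:
{"fn": "carry_out", "kwargs": {"motion": "0 0 0 0 0 0 30; 0 0 0 0 0 0 22; 0 0 0 0 0 0 16; 0 0 0 0 0 0 10; 0 0 0 0 0 0 10", "squeeze": 40}}

```text
clock: 14.0
tool_pos: [0.6109, -0.1369, 0.1355]
eef_rot: [[0.997, -0.083, 0.002], [-0.083, -0.997, 0.001], [0.002, -0.001, -1.0]]
contact_force: [1.4, 5.5, 1.7]
width: 0.0172
grasp_force: 41.6
```

Request:
{"fn": "carry_out", "kwargs": {"motion": "0 0 0 0 0 0 10; -4 0 0 0 0 0 10; -8 0 0 0 0 0 10; -8 0 0 0 0 0 10"}}

```text
clock: 14.4
tool_pos: [0.6038, -0.1363, 0.1355]
eef_rot: [[0.997, -0.083, 0.004], [-0.083, -0.997, 0.001], [0.004, -0.001, -1.0]]
contact_force: [2.4, 4.7, 0.5]
width: 0.0173
grasp_force: 41.4
```

The bolt is moving freely, so I'll draw it the rest of the way to the stop.

Request:
{"fn": "carry_out", "kwargs": {"motion": "-5 0 0 0 0 0 10; -10 0 0 0 0 0 10; -15 0 0 0 0 0 10; -20 0 0 0 0 0 10; -25 0 0 0 0 0 10"}}

```text
clock: 14.9
tool_pos: [0.5797, -0.1343, 0.1355]
eef_rot: [[0.997, -0.083, 0.005], [-0.083, -0.997, 0.001], [0.005, -0.001, -1.0]]
contact_force: [5.3, 5.8, -0.7]
width: 0.0172
grasp_force: 41.2
```

Request:
{"fn": "carry_out", "kwargs": {"motion": "-3 0 0 0 0 0 10; -6 0 0 0 0 0 10; -8 0 0 0 0 0 10; -8 0 0 0 0 0 10"}}

```text
clock: 15.3
tool_pos: [0.5711, -0.1335, 0.1355]
eef_rot: [[0.997, -0.083, 0.004], [-0.083, -0.997, 0.001], [0.004, -0.001, -1.0]]
contact_force: [4.3, 5.8, -1.2]
width: 0.0172
grasp_force: 41.3
```

Request:
{"fn": "carry_out", "kwargs": {"motion": "-1.5 0 0 0 0 0 10; -2.5 0 0 0 0 0 10; -2.5 0 0 0 0 0 10"}}

```text
clock: 15.6
tool_pos: [0.571, -0.1335, 0.1356]
eef_rot: [[0.997, -0.083, 0.008], [-0.083, -0.997, 0.0], [0.008, -0.001, -1.0]]
contact_force: [9.3, 5.1, -4.4]
width: 0.0172
grasp_force: 40.8
```

The force rose with no further movement, so the bolt is on its end stop. I'm letting go and rising.

Request:
{"fn": "carry_out", "kwargs": {"motion": "1 0 0 0 0 0 10; 1.5 0 0 0 0 0 50; 1.5 0 0 0 0 0 50; 1.5 0 0 0 0 0 50; 1.5 0 0 0 0 0 50"}}

```text
clock: 16.1
tool_pos: [0.5681, -0.1346, 0.1348]
eef_rot: [[0.997, -0.083, -0.0], [-0.083, -0.997, -0.0], [-0.0, 0.001, -1.0]]
contact_force: [1.1, 0.1, -0.2]
width: 0.0425
grasp_force: 0.0
```

Request:
{"fn": "carry_out", "kwargs": {"motion": "0 0 -15 0 0 0 50; 0 0 -45 0 0 0 50; 0 0 -85 0 0 0 50; 0 0 -120 0 0 0 50; 0 0 -120 0 0 0 50"}}

```text
clock: 16.6
tool_pos: [0.5715, -0.1354, 0.2607]
eef_rot: [[0.996, -0.083, 0.011], [-0.083, -0.997, -0.004], [0.011, 0.003, -1.0]]
contact_force: [-0.0, -0.3, -0.1]
width: 0.0429
grasp_force: 0.0
```

```bash
python3 - <<'E'
from h import *
st(); im,d=grab('scene')
cv2.imwrite('pics/e.png',cv2.resize(im[185:285,210:320],None,fx=5,fy=5,interpolation=3)[:,:,::-1])
E
```

```text
t 16.6 tcp [ 0.5715 -0.1354  0.2607] yaw -4.76 z [ 0.011 -0.004 -1.   ] F [-0.  -0.3 -0.1] M [-0.    0.01  0.01] w 0.0429 g 0.0 j [-17.4  17.1  82.7  -0.   79.6  77.3]
```

View pics/e.png

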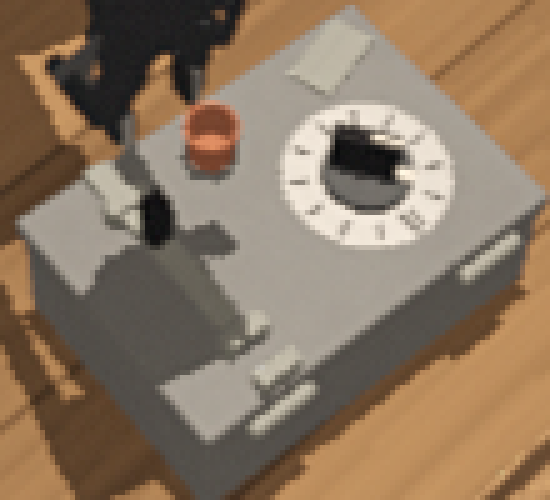

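The bolt is out of its keeper, with a gap between (250,330) and (275,370) and the knob at (157,218). The dial is still down, and the cup and rib are where they were.

```bash
python3 -c "
from h import *
print(r.hand_in())"
```

```text
the job is handed in; nothing more can be done
None
```

The box is unlocked and handed in at 16.6 s: I dialled 10, 1 and 11, felt the slot about 0.1 rad past 11 (highest push read about 16 N), left the dial home, drew the bolt 40 mm to its stop and let go; nothing else on the box or bench was touched.

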